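# Slide the embossing die along the rail into its corner nest

### The arm

A 6-joint arm with a two-finger parallel gripper is mounted at the origin on the work surface. World frame = base frame: x ahead of the robot, y to its left, z up, the work surface at z = 0. Lengths are in m, angles in rad, forces in N, time in s.
With the tool pointing down it reaches from about 0.275 to 0.75 m from the base axis. Payload 10.2 kg.
Tool frame: the origin (TCP) lies at the very end of the fingers, on their centre line; the grasp point (between the pads) lies bot.grip_point_offset behind it (bot.grip_point_offset is the distance from the TCP to the grasp point, in m); z points along the fingers, x is the direction in which the jaws open and shut, and the axes are right-handed (so a half turn about z gives the same grasp; the last joint's range is limited). The gripper opens to 85 mm and grips with 20 to 120 N. Pads are 22 mm wide; open, the fingers measure 114 mm over their backs; the gripper's body (76 mm by 85 mm) begins 54 mm behind the grasp point. The pads swing forward as they close: fully open they stand 13 mm farther back than shut.
Start: joints at [1.036, 0.313, 1.498, -0, 1.331, -0.223], TCP at [0.161, 0.5, 0.231] pointing down, gripper open.
Joint ranges: [-2.94, 2.94], [-0.97, 2.17], [0.19, 2.56], [-1.23, 4.37], [0.02, 3.11], [-2.88, 2.88]. Speed limits (rad/s): [2.39, 2.39, 3.01, 3.14, 3.14, 3.14].

### API

Orientations are given as a unit quaternion [w, x, y, z].
In Python, from station import bot gives the robot as it stands. Calls block until the motion is done:
- bot.goto(position, orientation): joint-space move of the TCP to a pose.
- bot.line_to(position, rot=None, speed=0.15): straight line of the TCP; rot=None keeps the orientation; speed is the mean speed in m/s.
- bot.goto_joints(angles): joint-space move.
- bot.gripper_to(opening, force=None): opening from 0.0 (shut) to 1.0 (fully open); force is the grip in N (None keeps the last); returns when the fingers have stopped.
- bot.hold(seconds).
- bot.ik(position, orientation): joint angles nearest the present ones, or None.
- bot.get_obs(): the state.
- bot.camera(name): name is "scene" or "side" or "wrist"; returns a dict with "image" (384x512x3 uint8, red, green, blue), "fov_y" (degrees; the focal length in pixels is half the picture's height over the tangent of half this angle, whatever the lens; pixels are square), "cx", "cy" (the principal point, pixels), "camera_from_world" (4x4, takes a point from world to camera coordinates). Camera axes: x right, y down, z forward; pixel columns grow to the right and rows downward; lengths in m; the calibration is good to about 2 mm. A picture is of the moment at which its call begins. There is no depth.
A pose or a line that the arm cannot do raises bot.PlanningError and nothing moves.
- bot.close_job(): hands the job in, once; it reports no verdict.
The state is a dict: "time_s": time; "joints": joint angles; "joint_velocities": joint speeds; "tau": joint torques, N m; "tcp_pos": TCP position; "orientation": TCP orientation; "ft_force": force on the tool from outside, world axes, zero at the start; "ft_torque": the same for the moment, N m; "finger_gap": opening from 0.0 (shut) to 1.0 (fully open).
Only numpy, scipy, OpenCV 4.12 (cv2) and the standard library are available. Lean on these libraries where they do the work, as an engineer would, in place of code of your own. Each camera call takes 0.05 s, during which the arm holds its last target. There are 200 camera calls.

### The job

On the grey positioning jig, push the brass embossing die flat against the long aluminium guide rail well before it reaches the red nest, then slide it along the rail, keeping it against the rail, into the red nest until it sits fully home against both the rail and the red end stop. Push it gently with the fingertips: do not pinch, lift or tip it, and leave the dark steel die, the setter, the bottle and the tin where they are. Finish with the hand clear of everything.

Things in the scene. Friction and masses are not known exactly. Their poses are not given: they have to be found in the camera images.
- jig: Fixed grey jig bed, 170 mm (its x) by 330 mm (its y) by 6 mm thick; origin at the centre of its underside, on the bench; turned up to 15 degrees about the vertical. +x points away from the robot, +y to the robot's left. The rail is on its +x side, the red nest (rail, end stop and keeper: a 40 mm wide, 30 mm deep slot) at its +y end, open to -y.
- rail_mid (a point): Middle of the foot of the rail's working face, on the bed's top (jig x = 60, y = 0 mm). The aluminium guide rail is 16 mm thick, stands 16 mm above the bed and runs along jig y over the bed's whole length; axes as the jig's.
- keeper (a point): Foot of the middle of the keeper's working face (jig x = 20, y = 130 mm). The red keeper bar is 12 mm wide, 10 mm above the bed, parallel to the rail from y = 115 to 145 mm; from y = 115 to 96 mm a lead-in flares away from the rail, to x = 10 mm on its rail side; axes as the jig's.
- corner (a point): Inner corner of rail and end stop, on the bed's top (jig x = 60, y = 145 mm, 6 mm above the bench); axes as the jig's. The red end stop stands 16 mm above the bed, 16 mm thick, working face at jig y = 145 mm, from x = -14 to +60 mm.
- nest (a point): Where the origin of the brass die lies when it is fully home (jig x = 42, y = 117 mm, on the bed's top surface); axes as the jig's.
- brass_die: The loose brass embossing die to slide: rectangular block 36 mm (its x) by 56 mm (its y) by 14 mm high, about 0.2 kg, with a round motif on top; origin at the centre of its underside. It starts on the bed 62 to 80 mm (jig x) away from its place at the rail, 77 mm or more (jig y) short of the nest, turned up to 20 degrees from the jig's axes; its long side goes along the rail.
- steel_die: A dark steel die of the same size and shape, also loose on the bed, 90 to 130 mm (jig y) from the brass one, on either side of it and about as far from the rail; must stay where it is.
- setter: Loose upright steel snap setter, 22 mm diameter at the foot, 58 mm tall, standing on the bed near its +y, -x corner; origin at the centre of its underside; must stay where it is.
- paint_bottle: Loose amber bottle of edge paint with a black cap, 44 mm diameter, 85 mm tall, on the bench beyond the jig's left end; origin at the centre of its underside; must stay.
- wax_tin: Loose round wax tin with a yellow lid, 70 mm diameter, 32 mm tall, on the bench beyond the jig's right end; origin at the centre of its underside; must stay.
There are look-alikes about, which are no part of the job. What is meant by the brass_die is not green, and is the smaller of those in its own colour.

How it is judged:
By the outcome, as a careful person would: the job done as asked, in the order asked, and still so for the second after the job is handed in, with the robot touching nothing.
It also fails if it takes over 54 s, if anything falls off the work surface, if the arm or the gripper's body presses on something with over 40 N, if the wrist force passes 120 N, or if a joint passes its speed limit or range.

## Working session

There is one attempt and no reset: what is moved stays moved. The work goes in short steps, each a Python script; the robot and the scene stay as the last script left them, time stands still between calls to the robot, and variables do not carry over. Pictures are saved under pics/ and viewed, about 8 in all and at most 12, crops included, and the job is handed in when it is done.

```bash
ls; mkdir -p pics
cat > h.py <<'E'
import numpy as np, cv2
from station import bot
def snap(n,fn):
    c=bot.camera(n); cv2.imwrite(f'pics/{fn}.png',c['image'][:,:,::-1]); 
    np.savez(f'pics/{fn}.npz',**{k:np.array(v) for k,v in c.items()}); return c
def K(c): 
    f=192/np.tan(np.radians(float(c['fov_y']))/2); return f,float(c['cx']),float(c['cy'])
def ray(c,uv,z):
    f,cx,cy=K(c);T=np.array(c['camera_from_world']);R=T[:3,:3];o=-R.T@T[:3,3]
    uv=np.atleast_2d(uv).astype(float)
    d=np.c_[(uv[:,0]-cx)/f,(uv[:,1]-cy)/f,np.ones(len(uv))]@R
    return o+d*((z-o[2])/d[:,2])[:,None]
def proj(c,P):
    f,cx,cy=K(c);T=np.array(c['camera_from_world']);p=np.atleast_2d(P)@T[:3,:3].T+T[:3,3]
    return np.c_[f*p[:,0]/p[:,2]+cx,f*p[:,1]/p[:,2]+cy]
E
python3 - <<'E'
from h import *
ims=[]
for n in ("scene","side","wrist"):
    c=snap(n,n+'0'); T=np.array(c['camera_from_world']); print(n,c['fov_y'],-T[:3,:3].T@T[:3,3]); 
    ims.append(c['image'][:,:,::-1])
print(bot.get_obs()['time_s'],bot.grip_point_offset,bot.get_obs()['orientation'])
E
```

```text
pics
scene 54.876920052705046 [1.31697502 0.10493239 0.60099408]
side 44.37545747651257 [ 0.49899034 -0.77968997  0.96729189]
wrist 70.75214015629838 [0.08264249 0.52534463 0.37346273]
0.15 0.0187 [ 1.68846427e-04  8.08321981e-01  5.88740504e-01 -4.07383187e-04]
```

View pics/scene0.png

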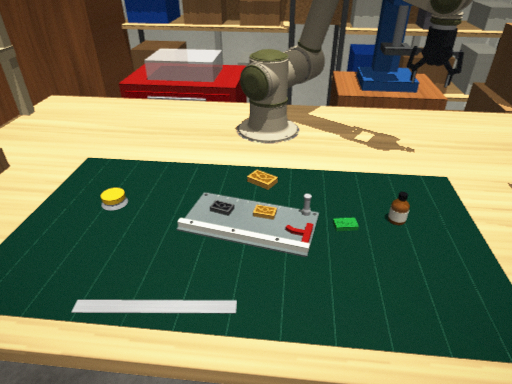

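View pics/side0.png

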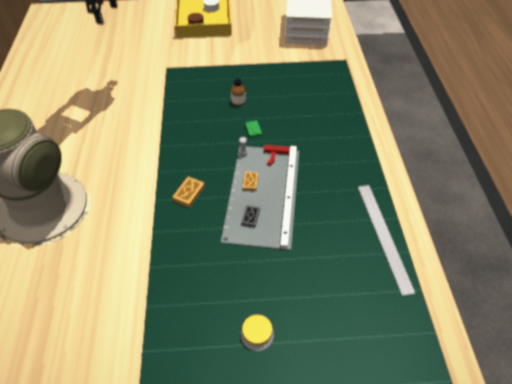

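The scene shows three candidates for the brass die. One is a brass block on the bed (scene 265,212; side 250,181). Another is a larger brass-coloured block on the mat (scene 262,179; side 188,191). The third is a green block (scene 346,224). The one on the bed fits: it is the smaller of the brass pair and isn't green. I'll locate the jig roughly, then take a wrist view from above it to confirm.

Run:
```python
from h import *
s=np.load('pics/side0.npz'); c=np.load('pics/scene0.npz')
print('side bed centre',ray(s,[[262,197],[250,181],[250,216],[188,191]],0.006).round(3))
print('scene',ray(c,[[265,212],[222,207],[262,179]],0.02).round(3))
a=ray(s,[[293,147],[286,249]],0.022); d=a[0]-a[1]; print('rail',a.round(3),np.linalg.norm(d),np.degrees(np.arctan2(-d[0],d[1])))
# wrist camera in the tool frame
from scipy.spatial.transform import Rotation as Ro
o=bot.get_obs(); q=o['orientation']; R=Ro.from_quat([q[1],q[2],q[3],q[0]]).as_matrix()
w=np.load('pics/wrist0.npz');T=w['camera_from_world']; cam=-T[:3,:3].T@T[:3,3]
print('cam in tool',R.T@(cam-o['tcp_pos']),'axis',(R.T@T[2,:3]).round(3))
th=np.arctan2(-d[0],d[1])
# tool x along jig +-y ; z down
cen=ray(s,[[262,197]],0.006)[0]
for sgn in(1,-1):
    x=sgn*np.array([-np.sin(th),np.cos(th),0]); z=np.array([0,0,-1.]); Rt=np.c_[x,np.cross(z,x),z]
    q=Ro.from_matrix(Rt).as_quat(); q=[q[3],*q[:3]]
    for h in (.015,.25,.3): 
        off=Rt@(R.T@(cam-o['tcp_pos'])); p=[cen[0],cen[1],h]; 
        j=bot.ik(p,q); print(sgn,h,off.round(3),q,None if j is None else np.round(j,2))
```

```text
side bed centre [[ 0.57  -0.011  0.006]
 [ 0.542  0.046  0.006]
 [ 0.535 -0.07   0.006]
 [ 0.376  0.023  0.006]]
scene [[ 0.555  0.042  0.02 ]
 [ 0.545 -0.073  0.02 ]
 [ 0.396  0.018  0.02 ]]
rail [[ 0.67   0.15   0.022]
 [ 0.613 -0.184  0.022]] 0.33951671289736873 -9.702307624570476
cam in tool [ 0.000412   -0.08249455 -0.14254101] axis [-0.     0.32   0.947]
1 0.015 [-0.081  0.014  0.143] [np.float64(0.0), np.float64(0.76437199035318), np.float64(0.6447755116034714), np.float64(0.0)] [-0.22  0.66  1.58 -0.    0.9  -1.63]
1 0.25 [-0.081  0.014  0.143] [np.float64(0.0), np.float64(0.76437199035318), np.float64(0.6447755116034714), np.float64(0.0)] [-0.22  0.4   1.33 -0.    1.42 -1.63]
1 0.3 [-0.081  0.014  0.143] [np.float64(0.0), np.float64(0.76437199035318), np.float64(0.6447755116034714), np.float64(0.0)] [-0.22  0.38  1.23 -0.    1.53 -1.63]
-1 0.015 [ 0.081 -0.014  0.143] [np.float64(0.0), np.float64(-0.6447755116034714), np.float64(0.76437199035318), np.float64(0.0)] [-0.22  0.66  1.58 -0.    0.9   1.52]
-1 0.25 [ 0.081 -0.014  0.143] [np.float64(0.0), np.float64(-0.6447755116034714), np.float64(0.76437199035318), np.float64(0.0)] [-0.22  0.4   1.33 -0.    1.42  1.52]
-1 0.3 [ 0.081 -0.014  0.143] [np.float64(0.0), np.float64(-0.6447755116034714), np.float64(0.76437199035318), np.float64(0.0)] [-0.22  0.38  1.23 -0.    1.53  1.52]
```

Run:
```python
from h import *
bot.goto([0.51,0.0,0.26],[0,0.76437,0.64478,0]); c=snap('wrist','w1'); bot.gripper_to(0.0,20); print(bot.get_obs()['time_s'],bot.get_obs()['tcp_pos'])
b=cv2.imread('pics/w1.png'); cv2.imwrite('pics/w1b.png',cv2.resize(b,None,fx=1.5,fy=1.5,interpolation=cv2.INTER_CUBIC))
```

```text
3.15 [ 5.09998161e-01 -5.96602970e-06  2.60009826e-01]
```

View pics/w1b.png

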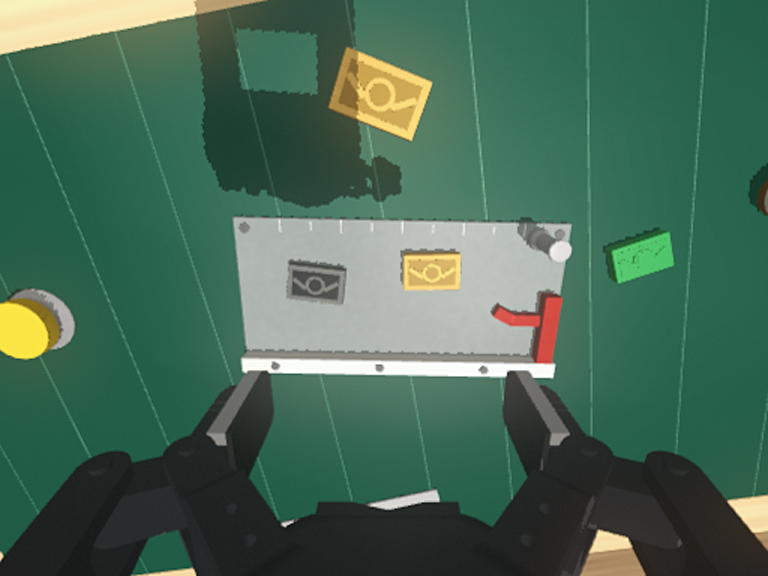

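The overhead view (picture shown at 1.5x) shows the brass die on the bed at (432,271). The larger look-alike is on the mat at (380,93), the steel die at (316,283), the setter at (558,250) and the red nest at (535,325). The rail's top runs from (243,364) to (553,370). Next I'll measure these with masks and view one enlarged crop to confirm the die.

```bash
cat >> h.py <<'E'
def blobs(c,lo,hi,amin=60):
    h=cv2.cvtColor(c['image'],cv2.COLOR_RGB2HSV); m=cv2.inRange(h,lo,hi); n,l,s,ce=cv2.connectedComponentsWithStats(m)
    return [(l==i,s[i],ce[i]) for i in range(1,n) if s[i][4]>=amin]
def rect(c,m,z):
    k=cv2.findContours(m.astype(np.uint8),cv2.RETR_EXTERNAL,cv2.CHAIN_APPROX_NONE)[0]; k=max(k,key=cv2.contourArea)[:,0]
    P=ray(c,k,z)[:,:2]; (x,y),(a,b),t=cv2.minAreaRect((P*1000).astype(np.float32))
    if a>b: a,b,t=b,a,t-90      # t: direction of short side
    t=(t+90)%180-90; return np.array([x,y,a,b,t])
E
python3 - <<'E'
from h import *
c=dict(np.load('pics/w1.npz'))
for nm,lo,hi,z in (('brass',(12,90,120),(28,255,255),.02),('red',(0,150,90),(8,255,255),.022),('white',(0,0,215),(180,40,255),.022),('dark?',(0,0,0),(180,80,75),.02)):
    for m,s,ce in blobs(c,lo,hi):
        if s[1]+s[3]>262: continue
        print(nm,s,ce.round(1),rect(c,m,z).round(1))
im=c['image'][:,:,::-1]
cv2.imwrite('pics/crop1.png',cv2.resize(im[20:260,140:400],None,fx=2.4,fy=2.4,interpolation=cv2.INTER_CUBIC))
E
```

```text
brass [129   0  46  10 234] [145.5   2.8] [ 2.923e+02 -9.290e+01  8.900e+00  5.510e+01 -1.000e-01]
brass [ 219   31   69   63 2616] [252.9  62.3] [380.1  16.4  50.5  77.7 -29.9]
brass [269 168  38  25 934] [287.5 180.1] [542.1  39.4  36.5  55.   -9.6]
brass [   0  199   40   40 1308] [ 17.4 218.8] [ 536.6 -377.2   57.8   72.1   63.4]
red [357 198  18  44 463] [365.6 219.4] [624.6 148.7  16.3  72.3  79.2]
red [329 205  31  13 216] [344.7 211.9] [605.6 117.7  15.1  47.7 -21.5]
white [367 161  14  13 140] [373.2 167.1] [542.7 163.4  17.6  19.1  -9.6]
white [ 161  239  209   13 1698] [263.3 244.8] [641.3  -9.8  16.3 329.5 -10.7]
dark? [133  28  25  22 188] [144.8  39.4] [ 330.1 -112.1   15.1   33.2    5.4]
dark? [ 206   37   46   97 1303] [226.   89.1] [406.3 -23.6  33.9 127.2 -74.7]
dark? [250 104  17  30 191] [257.6 117.4] [447.9  12.6  20.1  38.1  89.7]
```

View pics/crop1.png

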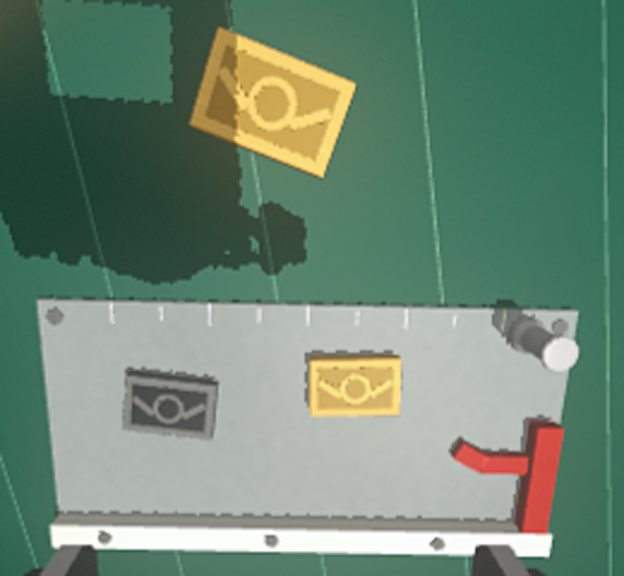

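The crop confirms it. The brass block on the bed measures 36.5 x 55 mm, while the look-alike on the mat measures about 50 x 78 mm. The rail top measures 16.3 x 329.5 mm, and the red stop falls within 1 mm of where the jig pose puts it. I'll start the push to the rail, watching the force.

```bash
cat >> h.py <<'E'
th=np.radians(-10.7); X=np.array([np.cos(th),np.sin(th)]); Y=np.array([-np.sin(th),np.cos(th)])
O=np.array([.6413,-.0098])-.068*X
def W(x,y,z): return [*(O+X*x/1000+Y*y/1000),z/1000]
def J(p): d=np.array(p[:2])-O; return np.array([d@X,d@Y])*1000
from scipy.spatial.transform import Rotation as Ro
_q=Ro.from_matrix(np.c_[[*Y,0],np.cross([0,0,-1.],[*Y,0]),[0,0,-1.]]).as_quat(); Q=[_q[3],*_q[:3]]
def F(): 
    f=np.array(bot.get_obs()['ft_force']); return np.array([f[:2]@X,f[:2]@Y,f[2]])
def die(c):
    r=[rect(c,m,.02) for m,s,ce in blobs(c,(12,90,120),(28,255,255))]
    for q in r:
        if 30<q[2]<42 and 48<q[3]<62: print('die jig',J(q[:2]/1000).round(1),'size',q[2:4].round(1),'yaw',round(q[4]+10.7,1))
E
python3 - <<'E'
from h import *
print(J([.5421,.0394]),J([.6246,.1487]))
bot.goto(W(-80,30,90),Q); bot.line_to(W(-80,30,11),speed=.15); print(F(),bot.get_obs()['tcp_pos'][2])
f0=F()
bot.line_to(W(-20,30,11),speed=.05); print('mid',F()-f0)
bot.line_to(W(8,30,11),speed=.04); print(F()-f0)
x=8
while x<17:
    x+=.5; bot.line_to(W(x,30,11),speed=.02); f=F()-f0; print(x,f.round(2),J(bot.get_obs()['tcp_pos']).round(1))
    if f[0]<-4: break
print(bot.get_obs()['time_s']); c=snap('wrist','w2'); die(c)
snap('scene','s2'); snap('side','d2'); print(bot.get_obs()['time_s'])
a=cv2.imread('pics/w2.png')
s=cv2.resize(cv2.imread('pics/d2.png')[120:270,200:320],None,fx=2.56,fy=2.56,interpolation=cv2.INTER_CUBIC)
cv2.imwrite('pics/v2.png',np.hstack([cv2.resize(a,(480,360)),s[:360]]))
E
```

```text
[-38.60998689  29.92642134] [ 22.16220776 152.64349578]
[ 0.29676101 -0.0476081   0.89339003] 0.01218139580957043
mid [ 0.13778234 -0.14462091 -0.31278005]
[ 0.13329165 -0.38842413 -0.33670429]
8.5 [-0.16 -0.16 -0.63] [ 8.5 30. ]
9.0 [-2.54  0.68  0.53] [ 8.9 30. ]
9.5 [-1.88  1.5   0.17] [ 9.4 30. ]
10.0 [-1.25  1.29  0.52] [10. 30.]
10.5 [-0.15  0.49  0.04] [10.6 30. ]
11.0 [-0.69  0.89 -0.26] [11.1 30. ]
11.5 [-1.52  1.06 -0.53] [11.6 30. ]
12.0 [-1.19  0.48 -0.6 ] [12.1 30. ]
12.5 [-0.6  -0.07 -1.3 ] [12.6 30. ]
13.0 [-2.76 -0.19 -0.56] [13.1 30. ]
13.5 [-3.43  0.78  0.01] [13.4 30. ]
14.0 [-4.49 -0.35  2.38] [13.4 30. ]
9.7667
9.9167
```

View pics/v2.png

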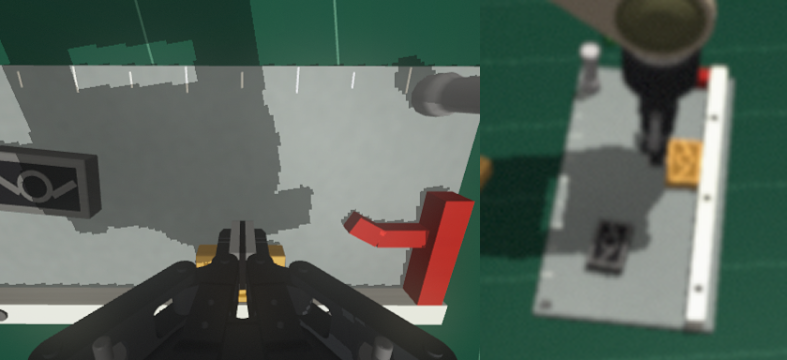

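The die is seated: the push stalled at jig x = 13.4 with about 4.5 N, matching the expected 13. The side inset shows the brass at (685,162), flat along the rail, and the steel die hasn't moved. I'll back off, measure the die, then push along the rail with a slight bias toward it.

Run:
```python
from h import *
bot.line_to(W(0,30,11),speed=.06); bot.line_to(W(-10,0,120),speed=.25); c=snap('wrist','w3'); die(c); print(bot.get_obs()['time_s'])
b=cv2.imread('pics/w3.png'); cv2.imwrite('pics/w3b.png',b)
```

```text
die jig [41.6 29. ] size [36.2 55.7] yaw -0.0
10.95
```

View pics/w3b.png

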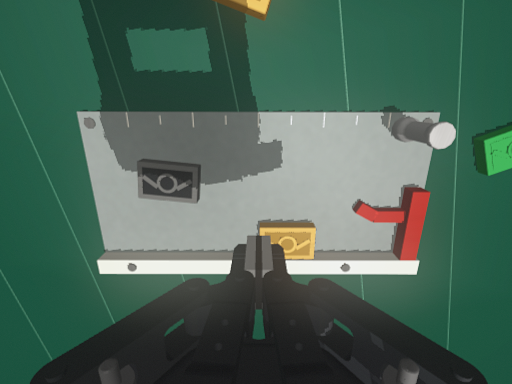

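The die measures jig (41.6, 29.0) with yaw 0, so it lies flat on the rail at pixel (287,241), well short of the nest. Now the push along the rail.

Run:
```python
from h import *
bot.line_to(W(40,-30,60),speed=.2); bot.line_to(W(40,-30,11),speed=.12); f0=F(); print(f0.round(2))
y=-30; x=40
def go(y,s):
    x=40+5*(y+14)/90 if y>-14 else 40
    bot.line_to(W(x,y,11),speed=s); f=F()-f0; print(y,f.round(2),J(bot.get_obs()['tcp_pos']).round(1)); return f
go(-16,.06)
for y in range(-6,70,10):
    f=go(y,.05)
    if f[1]<-8: raise SystemExit('jam')
y=64
while y<90:
    y+=1; f=go(y,.03)
    if f[1]<-6: break
print(bot.get_obs()['time_s']); c=snap('wrist','w4'); snap('side','d4')
a=cv2.imread('pics/w4.png')
s=cv2.resize(cv2.imread('pics/d4.png')[120:260,220:320],None,fx=2.7,fy=2.7,interpolation=cv2.INTER_CUBIC)
cv2.imwrite('pics/v4.png',np.hstack([cv2.resize(a,(504,378)),s]))
```

```text
[ 0.63 -0.29 -0.14]
-16 [-0.68  0.23  0.45] [ 40.1 -15.5]
-6 [-1.35  0.65 -0.52] [40.5 -5.6]
4 [-0.5  -0.09 -0.46] [41.1  4.4]
14 [ 0.31 -0.11 -0.05] [41.7 14.5]
24 [-0.37  0.54  0.02] [42.2 24.5]
34 [-0.76 -0.32 -1.84] [42.8 34.5]
44 [-1.14 -0.15  0.35] [43.4 44.5]
54 [-1.07 -0.18  0.09] [43.9 54.5]
64 [-1.38  0.13  0.  ] [44.5 64.5]
65 [-1.23  0.4   0.81] [44.5 65.1]
66 [-0.41 -0.11  0.48] [44.5 65.9]
67 [-0.38 -1.38 -0.45] [44.5 67. ]
68 [-0.68 -0.19  0.55] [44.5 68.1]
69 [-2.57 -0.46  0.82] [44.6 69. ]
70 [-2.49 -1.66  0.49] [44.6 70. ]
71 [-3.06 -0.85  0.8 ] [44.7 71. ]
72 [-3.11 -1.79  0.54] [44.7 72.1]
73 [-1.89 -1.57  0.33] [44.8 73.1]
74 [-2.46 -2.53 -0.1 ] [44.9 74.1]
75 [-2.12 -1.19  0.23] [45.  75.1]
76 [-1.97 -1.28  0.63] [45.  76.1]
77 [-2.71 -5.62  1.19] [45.  76.4]
78 [ -2.66 -10.47   2.89] [45.  76.6]
18.7583
```

View pics/v4.png

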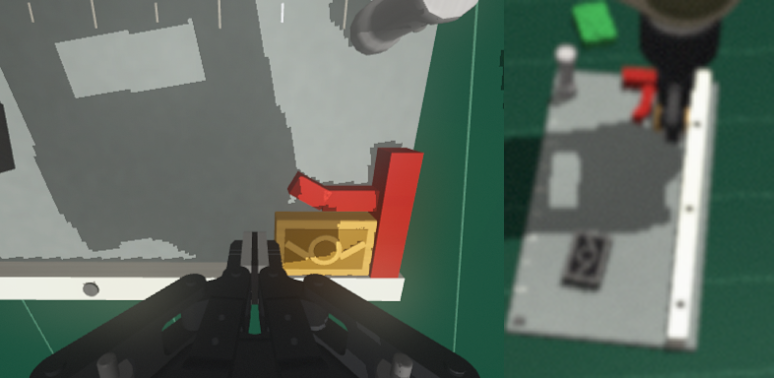

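The wrist view shows the die at (325,245), up against the red stop and the rail. The stall force at the end was about 10 N. I'll back straight off and check.

Run:
```python
from h import *
bot.line_to(W(44,60,11),speed=.05); bot.line_to(W(40,45,40),speed=.15); bot.line_to(W(-25,70,150),speed=.25); c=snap('wrist','w5'); die(c)
bot.hold(.3); print(F(),bot.get_obs()['time_s'])
for nm,lo,hi,z in (('red',(0,150,90),(8,255,255),.022),('white',(0,0,215),(180,40,255),.022),('steel',(0,0,0),(180,80,95),.02)):
    for m,s,ce in blobs(c,lo,hi):
        if s[1]+s[3]>300: continue
        r=rect(c,m,z); print(nm,s,J(r[:2]/1000).round(1),r[2:].round(1))
w=dict(np.load('pics/w3.npz'))
im=c['image'][:,:,::-1]; cv2.imwrite('pics/w5b.png',cv2.resize(im,None,fx=1.5,fy=1.5))
```

```text
die jig [ 39.7 116.7] size [40.3 55.9] yaw 0.0
[-0.3161898   0.49495235  0.15110207] 20.75
red [ 282  197   63   61 1376] [ 22.4 128.4] [65.  72.4 79.3]
white [323 140  22  21 360] [-63.2 145.2] [ 19.9  21.1 -10.7]
white [  53  258  179   13 2116] [ 68.  -62.8] [ 15.9 204.  -10.7]
white [286 259  55  12 648] [ 68.5 133.3] [ 14.6  62.6 -10.7]
steel [197   0  24  56 873] [-170.1   25.8] [19.1 43.8 66.8]
steel [191 126  64   1  64] [-86.4  35.4] [  0.   61.5 -10.7]
steel [ 85 168  58  38 289] [-35.7 -72.5] [ 32.3  64.  -48.2]
steel [ 88 176  45  16 330] [-27.6 -84.4] [ 14.2  45.8 -15.8]
steel [104 184  13  12 110] [-21.5 -85.4] [ 11.6  11.9 -62.4]
steel [ 89 186  45  17 301] [-16.1 -85.6] [ 13.9  46.  -16.3]
```

View pics/w5b.png

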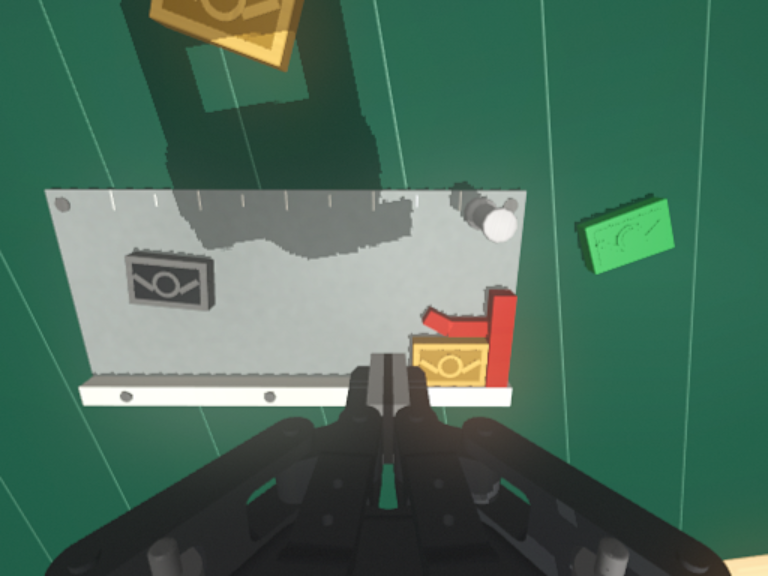

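The die sits at (450,362), with no visible gap to the rail or the stop. The mask also caught the die's lit side, so it came out 40 mm wide. I'll redo the measurement on the top face only, lift clear, take a last measurement and hand in if it agrees.

Run:
```python
from h import *
def top(c):
    for v in (170,190,205):
        for m,s,ce in blobs(c,(12,60,v),(30,255,255),100):
            r=rect(c,m,.02); j=J(r[:2]/1000)
            if abs(j[1]-117)<10: print(v,j.round(1),r[2:].round(1),'edges +x %.1f +y %.1f'%(j[0]+r[2]/2,j[1]+r[3]/2)); 
top(dict(np.load('pics/w5.npz')))
bot.line_to(W(-60,60,220),speed=.25); c=snap('wrist','w6'); top(c); bot.hold(.3); print(F().round(2),bot.get_obs()['time_s'])
```

```text
170 [ 42.1 116.8] [ 35.4  55.8 -10.7] edges +x 59.9 +y 144.6
190 [ 42.1 116.8] [ 35.4  55.4 -10.7] edges +x 59.9 +y 144.5
205 [ 42.1 117.2] [ 35.4  54.5 -10.7] edges +x 59.9 +y 144.5
170 [ 41.1 116.4] [ 34.9  56.2 -10.7] edges +x 58.6 +y 144.5
190 [ 41.1 117. ] [ 34.9  55.1 -10.7] edges +x 58.6 +y 144.5
205 [ 41.9 116.9] [ 33.4  55.  -10.7] edges +x 58.6 +y 144.4
[-0.64 -0.49 -0.38] 21.5667
```

```bash
python3 -c "
from station import bot
bot.close_job()"
```

```text
the job is handed in; nothing more can be done
```

The brass die is home in the red nest, against both the rail and the end stop, and I handed the job in at about 22 s. I pushed it square onto the rail with the shut fingertips at jig y ≈ 29 mm, well short of the nest, and it measured yaw 0 there. Then I slid it along the rail with a slight bias toward it, until it stalled on the end stop at about 10 N.

**Last checks:**
- **Position:** the top face measured jig (42.1, 116.8) at 0° yaw, against a target of (42, 117).
- **Hand:** it was lifted clear, and the force reading was under 1 N.
- **Steel die and setter:** in the last picture I viewed, both looked unmoved. I judged this by eye, not by measuring.
- **Bottle and tin:** the arm never went near them, but I didn't check them again at the end.

**Disagreements:**
- **First check:** the colour mask included the die's lit side, so the die came out 40 mm wide. Measuring only the top face corrected that.
- **Final, higher picture:** the edge at the rail read 58.6 mm instead of 60. The die also measured about 1 mm too narrow there, and its opposite edge read 23.7 mm against the expected 24 mm. I took it as an error in finding that edge, not a gap.

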